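# Clear the stapler out of the desk-top drawer cabinet

### The arm

A 6-joint arm with a two-finger parallel gripper is mounted at the origin on the work surface. World frame = base frame: x ahead of the robot, y to its left, z up, the work surface at z = 0. Lengths are in m, angles in degrees, forces in N, time in s.
With the tool pointing down it reaches from about 0.4 to 0.825 m from the base axis. Payload 7 kg.
Tool frame: the origin (TCP) lies midway between the tips of the shut fingers; the grasp point (between the pads) lies 19 mm behind it; z points along the fingers, y is the line along which they close (so a half turn about z gives the same grasp; the last joint's range is limited). The gripper opens to 88 mm and grips with 3 to 60 N. Pads are 19 mm wide; open, the fingers measure 130 mm over their backs; the gripper's body (78 mm by 193 mm) begins 47 mm behind the grasp point.
Start: joints at [91.392, 20.546, 0.682, 0, -70.136, -16.507], TCP at [0.176, 0.652, 0.227] pointing down, gripper open.
Joint ranges: [-176.03, 176.03], [-82.01, 121.73], [-58.28, 71.71], [-173.87, 95.51], [-174.79, -0.11], [-173.66, 173.66]. Speed limits (degrees/s): [136.94, 136.94, 172.46, 180, 180, 180].

### API

Orientations are given as a 3x3 rotation matrix whose columns are the frame's x, y, z axes.
In Python, from rig import robot gives the robot as it stands. Calls block until the motion is done:
- robot.goto(position, orientation): joint-space move of the TCP to a pose.
- robot.servo_line(position, ori=None, speed=0.15): straight line of the TCP; ori=None keeps the orientation; speed is the mean speed in m/s.
- robot.movej(angles): joint-space move.
- robot.move_gripper(opening): opening from 0.0 (shut) to 1.0 (fully open); the grip force is fixed at half the most; returns when the fingers have stopped.
- robot.dwell(seconds).
- robot.ik(position, orientation): joint angles nearest the present ones, or None.
- robot.grab_frame(name): name is "scene" or "top" or "wrist"; returns (picture, depth): 384x512x3 uint8, red, green, blue; 384x512 float32, m along the optical axis (not along the pixel's ray), 0 where there is no reading.
- robot.camera_info(name): a dict with "vfov" (degrees; the focal length in pixels is half the picture's height over the tangent of half this angle, whatever the lens; pixels are square), "cx", "cy" (the principal point, pixels), "view" (4x4, takes a point from world to camera coordinates); the wrist camera has in their place "T_tool_cam" (4x4, takes a point from camera to tool coordinates, whose origin is the TCP and whose axes are the flange's). Camera axes: x right, y down, z forward; pixel columns grow to the right and rows downward; lengths in m; the calibration is good to about 2 mm. A picture is of the moment at which its call begins: read the wrist's pose just before it. camera_info takes no time and is no camera call.
A pose or a line that the arm cannot do raises robot.Unreachable and nothing moves.
- robot.job_done(): hands the job in; it is judged then, once.
Readings, each from a call of its own:
- robot.read_t(): time.
- robot.read_qpos(): joint angles.
- robot.read_qvel(): joint speeds.
- robot.read_effort(): joint torques, N m.
- robot.read_position(): TCP position.
- robot.read_tcp_rot(): TCP orientation.
- robot.read_force(): force on the tool from outside, world axes, zero at the start.
- robot.read_ft_torque(): the same for the moment, N m.
- robot.read_grip_width(): opening from 0.0 (shut) to 1.0 (fully open).
- robot.read_finger_force(): force on a finger pad.
Only numpy, scipy, OpenCV 4.12 (cv2) and the standard library are available. Lean on these libraries where they do the work, as an engineer would, in place of code of your own. Each camera call takes 0.05 s, during which the arm holds its last target. There are 200 camera calls.

### The job

We are clearing this office. Pull the top drawer of the grey steel desk cabinet right out to its stop, take out the stapler and set it down, not drop it, standing on its base on the floor of the cardboard box lid next to the hole punch. Leave the drawer standing fully out, as I still have to go through the rest of it, and leave everything else as it is.

Things in the scene. Friction and masses are not known exactly. Their poses are not given: they have to be found in the camera images.
- desk_cabinet: Fixed grey steel cabinet with two drawers, one above the other: 290 wide, 300 deep, 205 high, flat folders on the back half of its top (to 239 high). It stands left or right on the desk, the box lid on the other side. Origin on the desk, 120 mm in front of the middle of its face; x points from the face straight to the cabinet's back (drawers pull out along -x), z up.
- top_drawer (a joint): How far the top drawer is pulled out, in m: 0 shut, 0.180 at its stop (it stays where it is left). It starts shut or up to 15 mm out. Sliding it takes about 3 to 5 N; the drawer weighs 1.2 kg.
- top_handle (a point): Middle of the top drawer's bow handle: a level steel bar 10 mm thick, straight for 100 mm across the drawer, 40 mm in front of the drawer's face (35 mm free behind the bar), 169 mm above the desk and 36 mm below the cabinet's top. Moves with the drawer; axes as the cabinet's.
- drawer_floor (a point): Middle of the floor of the stapler's compartment in the top drawer, 127 mm above the desk; moves with the drawer, axes as the cabinet's. The compartment, 256 wide (y) by 139 (x), lies between the drawer's front (66 high, face at x = -85 mm) and a cross divider 36 high, sides 55 high; all of it is out of the cabinet at the stop. Behind it a trough with pens.
- low_drawer (a joint): How far the lower drawer of the cabinet is out, in m (0 shut). To be left shut.
- stapler: Office stapler, black cover over a steel magazine, 148 long, 36 wide, 56 high, 0.18 to 0.35 kg. It stands on its base in the front of the top drawer, across the drawer within 0.3 rad, unseen while that is shut. Origin at the centre of its underside; x along its length, z up. Base plate 36 wide, 8 high; the cover, to be gripped, is 28 wide and about 31 to 53 mm above the origin.
- lid: Fixed brown cardboard lid of a copy-paper carton, lying open side up on the desk: 310 (x) by 225 (y) outside, 55 high, walls and floor 5 mm thick. Origin at the centre of its underside; x along its long side, within 0.3 rad of the robot's x. The hole punch stands in its +x end; its floor from x = -150 to about +20 mm is free.
- punch: Two-hole paper punch, black base and steel lever plate, 118 wide, 106 along x, 65 high, 0.45 kg, loose in the far end of the lid. Origin at the centre of its underside.
- staples: Small plain cardboard box of staples, 62 x 36 x 22 mm, 60 g, loose at the +y side of the stapler's compartment in the top drawer; stays in the drawer. Origin at the centre of its underside.
- calculator: Grey desk calculator, 150 x 82 x 16 mm, lying on the right of the desk. Origin at the centre of its underside.
- mug: White mug, 82 across, 95 high, on the left of the desk. Origin at the centre of its underside.
- tape_dispenser: Black tape dispenser with a white roll, 150 x 58 mm, 99 high, on the right of the desk. Origin at the centre of its underside.
- pen_pot: Dark metal pot with pencils, 80 across, 100 high (pencils to 155), on the right of the desk. Origin at the centre of its underside.
- mouse: Black cordless computer mouse, 108 x 60 x 33 mm, on the left of the desk. Origin at the centre of its underside.

How it is judged:
By the outcome, as a careful person would: the job done as asked, in the order asked, and still so for the second after the job is handed in, with the robot touching nothing.
It also fails if it takes over 54 s, if anything falls off the work surface, if the arm or the gripper's body presses on something with over 40 N, if the wrist force passes 120 N, or if a joint passes its speed limit or range.

## Working session

There is one attempt and no reset: what is moved stays moved. The work goes in short steps, each a Python script; the robot and the scene stay as the last script left them, time stands still between calls to the robot, and variables do not carry over. Pictures are saved under pics/ and viewed, at most 10 in all, crops included, and the job is handed in when it is done.

```bash
mkdir -p pics; ls; cat > h.py <<'E'
import numpy as np, cv2
from rig import robot
def cam(name):
    c=robot.camera_info(name); f=192/np.tan(np.radians(c["vfov"])/2)
    if "view" in c: T=np.linalg.inv(np.array(c["view"]))
    else:
        W=np.eye(4); W[:3,:3]=robot.read_tcp_rot(); W[:3,3]=robot.read_position(); T=W@np.array(c["T_tool_cam"])
    return f,c["cx"],c["cy"],T
def grab(name,fn=None):
    c=cam(name); im,d=robot.grab_frame(name)
    if fn: cv2.imwrite("pics/"+fn,im[:,:,::-1])
    return c,im,d
def cloud(c,d):
    f,cx,cy,T=c; v,u=np.mgrid[:d.shape[0],:d.shape[1]]
    P=np.stack([(u-cx)/f*d,(v-cy)/f*d,d],-1)@T[:3,:3].T+T[:3,3]
    P[d<=0]=np.nan; return P
def ray(c,u,v,z):
    f,cx,cy,T=c; r=T[:3,:3]@np.array([(u-cx)/f,(v-cy)/f,1]); return T[:3,3]+r*(z-T[2,3])/r[2]
E
python3 - <<'E'
from h import *
c,a,d=grab("scene"); c2,b,d2=grab("top")
cv2.imwrite("pics/s0.png",a[:,:,::-1]); cv2.imwrite("pics/t0.png",b[:,:,::-1])
np.savez("f0.npz",d=d,d2=d2,a=a,b=b)
print(c,c2,robot.read_tcp_rot(),robot.read_t(),(d>0).mean(),(d2>0).mean(),robot.camera_info("wrist"))
E
```

```text
pics
(np.float64(468.7643949310307), 261.5269298670981, 194.85548432709624, array([[-0.68805134,  0.55957304, -0.46202096,  1.28348952],
       [ 0.72564842,  0.53445716, -0.43334733,  0.67935151],
       [ 0.00444093, -0.63342999, -0.77378726,  1.3484145 ],
       [ 0.        ,  0.        ,  0.        ,  1.        ]])) (np.float64(347.6688765177458), 247.19075153649194, 192.37267137499387, array([[-0.01784435, -0.9982025 ,  0.05721323,  0.46880314],
       [-0.9998395 ,  0.01772369, -0.00261573, -0.00737474],
       [ 0.001597  , -0.05725072, -0.99835855,  1.41059603],
       [ 0.        ,  0.        ,  0.        ,  1.        ]])) [[ 9.65379687e-01 -2.60848601e-01 -2.59885796e-04]
 [-2.60848687e-01 -9.65378469e-01 -1.54104507e-03]
 [ 1.51091298e-04  1.55548447e-03 -9.99998779e-01]] 0.1 0.9943644205729166 0.9959767659505209 {'vfov': 69.93966047290743, 'cx': 256.66097574290666, 'cy': 190.33543087566693, 'T_tool_cam': array([[ 4.86216082e-04, -9.61533121e-01, -2.74688590e-01,
         7.39785984e-02],
       [ 9.99999725e-01,  3.13814339e-04,  6.71571642e-04,
         9.79032597e-04],
       [-5.59537159e-04, -2.74688841e-01,  9.61533009e-01,
        -1.59438321e-01],
       [ 0.00000000e+00,  0.00000000e+00,  0.00000000e+00,
         1.00000000e+00]])}
```

View pics/t0.png

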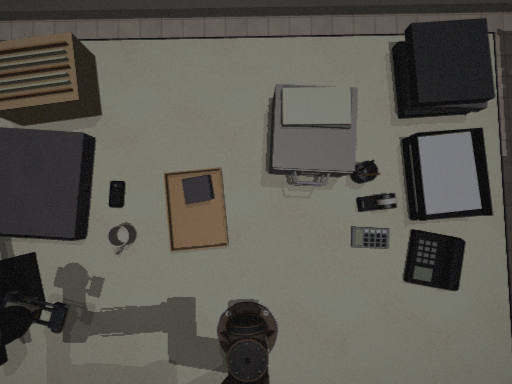

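View pics/s0.png

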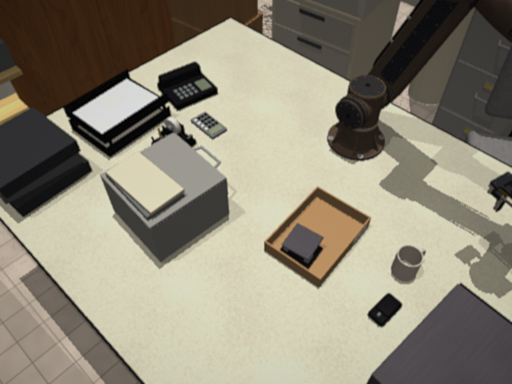

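The top view shows the cabinet at (273–357, 86–175) with its bow handle at about (307,180), and the lid at (166–227, 169–249) with the punch at (198,189). The scene view shows the cabinet from behind. Next I measure the poses.

```bash
cat > m.py <<'E'
from h import *
F=np.load("f0.npz"); c2=cam("top"); P=cloud(c2,F["d2"]); b=F["b"]
z=P[...,2]
def rect(m,name):
    n,l,s,_=cv2.connectedComponentsWithStats(m.astype(np.uint8)); k=1+np.argmax(s[1:,4]); q=P[l==k]
    r=cv2.minAreaRect((q[:,:2]*1000).astype(np.float32)); print(name,len(q),r,"z",np.median(q[:,2])); print(cv2.boxPoints(r)); return q
roi=lambda u0,u1,v0,v1:(np.mgrid[:384,:512][1]>=u0)&(np.mgrid[:384,:512][1]<=u1)&(np.mgrid[:384,:512][0]>=v0)&(np.mgrid[:384,:512][0]<=v1)
rect(roi(260,370,75,200)&(z>.185)&(z<.25),"cabtop")
rect(roi(260,370,75,200)&(z>.225)&(z<.25),"folders")
h=rect(roi(280,335,173,195)&(z>.15)&(z<.185),"handle")
rect(roi(155,235,160,255)&(z>.03)&(z<.1),"lid+")
hsv=cv2.cvtColor(b,cv2.COLOR_RGB2HSV)
rect(roi(155,235,160,255)&(hsv[...,1]>90),"lid brown")
rect(roi(155,235,160,255)&(hsv[...,1]<70)&(z>.03),"punch")
rect(roi(155,235,160,255)&(z<.015)&(hsv[...,1]>90),"lid floor")
print(np.round(z[172:190:1,296:320:4],3))
for n,r in dict(tape=(355,398,190,215),mug=(105,140,215,260),calc=(348,392,224,250),pot=(352,382,158,185)).items():
    m=roi(*r)&(z>.01); print(n,np.nanmin(P[m],0).round(3),np.nanmax(P[m],0).round(3))
E
python3 m.py
```

```text
cabtop 7067 ((761.317138671875, -253.7005157470703), (291.3153991699219, 304.4460144042969), 86.05121612548828) z 0.20735305054247988
[[ 599.4248  -388.5296 ]
 [ 903.1481  -409.49524]
 [ 923.2095  -118.87143]
 [ 619.4862   -97.90579]]
folders 2622 ((832.398193359375, -255.30203247070312), (240.63600158691406, 139.51722717285156), 88.28367614746094) z 0.23897118984597632
[[ 759.06726 -373.4767 ]
 [ 898.52185 -377.6554 ]
 [ 905.7291  -137.12735]
 [ 766.27454 -132.94867]]
handle 148 ((586.08447265625, -252.6282958984375), (147.67739868164062, 42.073768615722656), 89.3571548461914) z 0.17322570415766414
[[ 564.22046 -326.22632]
 [ 606.2916  -326.69836]
 [ 607.9485  -179.03027]
 [ 565.8773  -178.55823]]
lid+ 668 ((561.8472900390625, 185.74703979492188), (99.21240234375, 104.21935272216797), 8.432405471801758) z 0.06308962792452066
[[505.13586 230.01901]
 [520.4188  126.92631]
 [618.5587  141.47507]
 [603.27576 244.56778]]
lid brown 3576 ((485.5310974121094, 191.6793212890625), (307.6311950683594, 221.0647430419922), 5.338747024536133) z nan
[[322.0984   287.4206  ]
 [342.6671    67.314835
[... 817 characters left out ...]
  0.003]
 [ 0.173  0.003 -0.001  0.007 -0.     0.002]
 [ 0.179  0.001 -0.002 -0.004 -0.003  0.003]
 [ 0.172  0.173 -0.001 -0.     0.004 -0.002]
 [ 0.167  0.168  0.172  0.176  0.171  0.172]
 [ 0.075  0.175  0.174  0.178  0.173  0.177]
 [ 0.083  0.081  0.078  0.176  0.174  0.173]
 [-0.003  0.076  0.078  0.077  0.078  0.077]
 [ 0.    -0.006 -0.     0.     0.002 -0.003]
 [ 0.001 -0.001 -0.002  0.004  0.006 -0.   ]
 [-0.002 -0.002  0.001  0.003 -0.001 -0.002]
 [-0.006  0.002  0.001  0.002  0.006 -0.004]]
tape [ 0.466 -0.603  0.01 ] [ 0.543 -0.452  0.103]
mug [0.316 0.436 0.01 ] [0.43  0.518 0.099]
calc [ 0.317 -0.576  0.01 ] [ 0.403 -0.423  0.025]
pot [ 0.578 -0.509  0.01 ] [ 0.656 -0.377  0.212]
```

```bash
cat >> h.py <<'E'
def down(yaw):  # tool y (closing) along world yaw(deg), z down; picks the half-turn with small j6
    y=np.array([np.cos(np.radians(yaw)),np.sin(np.radians(yaw)),0]); z=np.array([0,0,-1.]); return np.c_[np.cross(y,z),y,z]
E
python3 - <<'E'
from h import *
for yaw in (-4,176): print(yaw,[None if q is None else np.round(q,0) for q in (robot.ik(p,down(yaw)) for p in ([.5,-.25,.34],[.565,-.25,.155],[.38,-.24,.155],[.51,-.25,.15],[.42,.18,.03]))])
E
```

```text
-4 [None, None, None, None, array([ 48.,  14., -40.,   0., -36., 128.])]
176 [array([ -6.,   7.,  -3.,   0., -80.,   2.]), array([ -6.,  18., -12.,   0., -59.,   2.]), array([ -7.,   3., -33.,   0., -55.,   3.]), array([ -6.,  14., -19.,   0., -57.,   2.]), array([ 48.,  14., -40.,   0., -36., -52.])]
```

```bash
python3 - <<'E'
from h import *
robot.goto([.53,-.25,.34],down(176)); robot.move_gripper(0.27)
c,a,d=grab("wrist","w1.png"); np.savez("f1.npz",a=a,d=d,T=c[3])
P=cloud(c,d); z=P[...,2]
print(robot.read_t(),(d>0).mean(),robot.read_grip_width())
E
```

```text
4.7 0.9957529703776041 0.27126370970115793
```

View pics/w1.png

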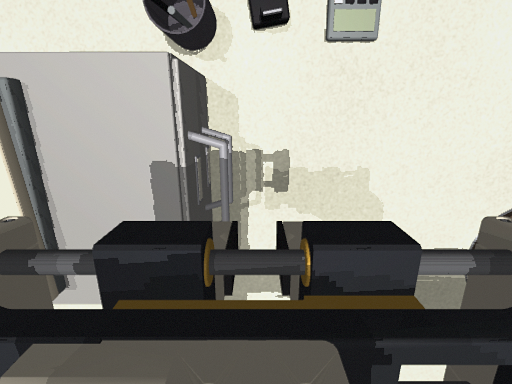

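The wrist view shows the cabinet's front edge at column 172–178 and the right bend of the handle at about (222,138). The bar runs down column 225 and the gripper hides the rest of it.

```bash
python3 - <<'E'
from h import *
F=np.load("f1.npz"); c=list(cam("wrist")); c[3]=F["T"]; P=cloud(c,F["d"]); z=P[...,2]; a=F["a"]
def line(q,n):
    vx,vy,x,y=cv2.fitLine((q[:,:2]).astype(np.float32),cv2.DIST_HUBER,0,.001,.001).ravel(); print(n,len(q),"dir",np.degrees(np.arctan2(vy,vx)).round(2),"pt",round(x,4),round(y,4),"z",np.median(q[:,2]).round(4),"ext",q[:,:2].min(0).round(4),q[:,:2].max(0).round(4))
m=np.zeros(z.shape,bool); m[145:222,212:240]=1
line(P[m&(z>.163)&(z<.182)],"bar")
m[:]=0; m[118:222,185:240]=1; line(P[m&(z>.163)&(z<.182)],"bar+leg")
# cabinet front edge: last col with z>.2 per row
E_=[];D_=[]
for v in range(60,215):
    u=np.where((z[v,:200]>.198)&(z[v,:200]<.212))[0]
    if len(u): E_.append(P[v,u.max()])
line(np.array(E_),"front edge"); 
# side edge
S=[]
for u in range(30,165):
    v=np.where((z[:215,u]>.198)&(z[:215,u]<.212))[0]
    if len(v): S.append(P[v.min(),u])
line(np.array(S),"side")
for v in (80,100): print([tuple(np.round(P[v,u],3)) for u in range(164,212,3)])
# top view bar
F=np.load("f0.npz"); c=cam("top"); P=cloud(c,F["d2"]); z=P[...,2]
m=np.zeros(z.shape,bool); m[178:190,280:335]=1; q=P[m&(z>.163)&(z<.182)]; line(q,"topbar"); 
m[:]=0;m[175:179,280:335]=1; q=P[m&(z>.16)&(z<.182)]; print(np.round(q[:,:2],3).tolist())
E
```

```text
bar 633 dir 86.94 pt 0.5704 -0.2464 z 0.1745 ext [ 0.5632 -0.2913] [ 0.5798 -0.1944]
bar+leg 1288 dir -78.9 pt 0.5835 -0.2611 z 0.1744 ext [ 0.5632 -0.324 ] [ 0.6142 -0.1944]
front edge 155 dir 86.09 pt 0.6122 -0.305 z 0.2023 ext [ 0.6071 -0.3808] [ 0.6183 -0.2183]
side 135 dir -4.02 pt 0.6632 -0.3907 z 0.206 ext [ 0.6101 -0.3962] [ 0.74   -0.3869]
[(np.float64(0.615), np.float64(-0.362), np.float64(0.205)), (np.float64(0.611), np.float64(-0.362), np.float64(0.206)), (np.float64(0.608), np.float64(-0.361), np.float64(0.206)), (np.float64(0.609), np.float64(-0.363), np.float64(0.194)), (np.float64(0.606), np.float64(-0.363), np.float64(0.194)), (np.float64(0.603), np.float64(-0.363), np.float64(0.192)), (np.float64(0.603), np.float64(-0.364), np.float64(0.18)), (np.float64(0.602), np.float64(-0.365), np.float64(0.168)), (np.float64(0.603), np.float64(-0.367), np.float64(0.153)), (np.float64(0.602), np.float64(-0.368), np.float64(0.137)), (np.float64(0.602), np.float64(-0.37), np.float64(0.119)), (np.float64(0.606), np.float64(-0.374), np.float64(0.083)), (np.float64(0.606), np.float64
[... 948 characters left out ...]
p.float64(-0.348), np.float64(0.07)), (np.float64(0.607), np.float64(-0.349), np.float64(0.045)), (np.float64(0.607), np.float64(-0.35), np.float64(0.019)), (np.float64(0.605), np.float64(-0.35), np.float64(0.002))]
topbar 108 dir 86.82 pt 0.5728 -0.2218 z 0.1737 ext [ 0.5646 -0.3015] [ 0.5882 -0.1821]
[[0.6, -0.18], [0.599, -0.183], [0.599, -0.186], [0.597, -0.298], [0.596, -0.3], [0.597, -0.306], [0.595, -0.183], [0.595, -0.186], [0.595, -0.19], [0.593, -0.297], [0.593, -0.3], [0.593, -0.304], [0.592, -0.182], [0.591, -0.185], [0.592, -0.19], [0.59, -0.294], [0.59, -0.297], [0.59, -0.301], [0.588, -0.182], [0.588, -0.186], [0.588, -0.189], [0.587, -0.294], [0.586, -0.296], [0.586, -0.301]]
```

```bash
python3 - <<'E'
from h import *
R=down(176); p=np.array([.5707,-.242])
robot.goto([*p,.26],R); f0=np.array(robot.read_force())
for z in (.205,.18,.166,.154):
    robot.servo_line([*p,z],speed=.12); f=np.array(robot.read_force())-f0; print(z,f.round(1))
    if np.linalg.norm(f)>8: break
else:
    robot.move_gripper(0.0); print("grip",robot.read_grip_width(),robot.read_finger_force(),robot.read_position(),robot.read_force())
print(robot.read_t())
E
```

```text
0.205 [ 0.7 -1.  -1.4]
0.18 [ 0.1  0.2 -1.1]
0.166 [-0.7 -0.1 -1.2]
0.154 [ 0.1 -0.6 -0.6]
grip 0.10032339979779387 30.000260174274445 [ 0.57106604 -0.2421164   0.1546771 ] [-0.99116499 -0.02658773  3.12563002]
7.0417
```

```bash
python3 - <<'E'
from h import *
p0=np.array(robot.read_position()); u=np.array([-np.cos(np.radians(4)),np.sin(np.radians(4)),0])
for s in (.04,.1,.15,.163):
    robot.servo_line(p0+u*s,speed=.1); f=np.array(robot.read_force()); print(s,f.round(1),f@u)
    if abs(f@u)>25: raise SystemExit
s=.163
while s<.188:
    s+=.002; robot.servo_line(p0+u*s,speed=.04); f=np.array(robot.read_force()); print(round(s,3),f.round(1),round(f@u,1),((np.array(robot.read_position())-p0)@u).round(4),round(robot.read_grip_width(),3))
    if f@u<-14: break
print(robot.read_t())
E
```

```text
0.04 [-3.5 -0.8  1.7] 3.397430703158818
0.1 [-2.9 -1.9  2. ] 2.737763826039985
0.15 [-3.1 -3.1  0.3] 2.869230691165829
0.163 [-3.4 -5.5  0.2] 3.0097065223707937
0.165 [-0.6 -5.  -3.2] 0.2 0.1642 0.104
0.167 [ 1.6 -5.7 -3.7] -2.0 0.1659 0.102
0.169 [ 1.6 -6.5 -3.9] -2.0 0.1678 0.102
0.171 [ 0.4 -5.2 -3.9] -0.8 0.1698 0.102
0.173 [ 1.3 -6.2 -3.1] -1.7 0.1718 0.098
0.175 [ 0.5 -6.3 -3.7] -1.0 0.1738 0.101
0.177 [ 1.3 -5.6 -4.6] -1.7 0.1758 0.099
0.179 [ 6.9 -7.5 -9.1] -7.5 0.1764 0.099
0.181 [ 13.1 -10.6 -16.4] -13.8 0.1764 0.101
0.183 [ 20.7 -12.1 -24.3] -21.5 0.1764 0.103
11.775
```

```bash
python3 - <<'E'
from h import *
u=np.array([-np.cos(np.radians(4)),np.sin(np.radians(4)),0]); p=np.array(robot.read_position())
robot.servo_line(p+u*.001,speed=.04); print(robot.read_force())
robot.move_gripper(.27); print(robot.read_force(),robot.read_position())
p=np.array(robot.read_position()); robot.servo_line([p[0],p[1],.25],speed=.15)
robot.goto([.52,-.165,.38],down(176)); 
c,a,d=grab("wrist","w2.png"); np.savez("f2.npz",a=a,d=d,T=c[3]); print(robot.read_t())
E
```

```text
[ 3.25106232 -5.44607347 -5.722945  ]
[-0.12438924 -0.44363489 -0.12689883] [ 0.39405649 -0.22989143  0.15490093]
14.225
```

View pics/w2.png

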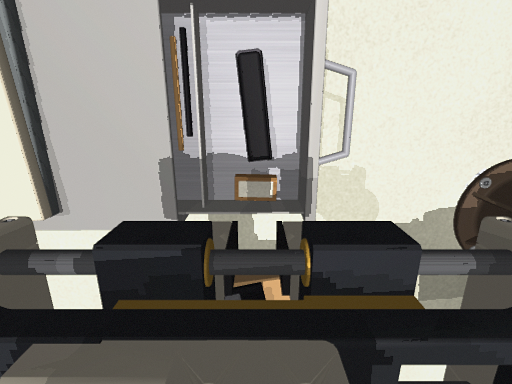

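The drawer is fully out. The stapler runs from (250,50) to (260,160), and the staples box is at (256,187).

```bash
python3 - <<'E'
from h import *
F=np.load("f2.npz"); c=list(cam("wrist")); c[3]=F["T"]; P=cloud(c,F["d"]); z=P[...,2]
def r(m,n):
    k,l,s,_=cv2.connectedComponentsWithStats(m.astype(np.uint8)); q=P[l==1+np.argmax(s[1:,4])]
    R=cv2.minAreaRect((q[:,:2]*1000).astype(np.float32)); print(n,len(q),R,"z",np.percentile(q[:,2],[5,50,95]).round(4)); return q
m=np.zeros(z.shape,bool); m[30:172,222:285]=1
r(m&(z>.150),"stapler"); q=r(m&(z>.166),"cover"); 
for lo in (.155,.165,.172,.178): 
    t=P[m&(z>lo)&(z<lo+.006)]; print(lo,len(t),t.min(0).round(3),t.max(0).round(3))
# height along length
v,_,_,_=cv2.fitLine(q[:,:2].astype(np.float32),cv2.DIST_HUBER,0,.001,.001).ravel(),0,0,0
d=v[:2]/np.linalg.norm(v[:2]); s=(q[:,:2]-v[2:])@d; w=(q[:,:2]-v[2:])@[-d[1],d[0]]; print("fit",v,np.degrees(np.arctan2(d[1],d[0])))
for b in np.arange(-.08,.08,.02):
    k=(s>=b)&(s<b+.02)
    if k.any(): print(round(b,2),np.median(q[k,2]).round(4),np.percentile(w[k],[2,98]).round(4))
m[:]=0; m[172:204,228:285]=1; r(m&(z>.138)&(z<.16),"staples")
m[:]=0; m[20:150,205:232]=1; print("floor",np.nanmedian(z[m&(z>.11)&(z<.14)]))
m[:]=0; m[55:165,325:365]=1; print("handle"); r(m&(z>.15)&(z<.185),"h")
print([tuple(np.round(P[100,u],3)) for u in range(192,330,6)])
E
```

```text
stapler 2499 ((516.115478515625, -245.729736328125), (29.857954025268555, 139.0010528564453), 2.3970627784729004) z [0.1758 0.1806 0.1836]
cover 2421 ((516.1531372070312, -244.34036254882812), (27.991058349609375, 136.23374938964844), 2.321800470352173) z [0.1772 0.1807 0.1836]Traceback (most recent call last):
  File "<stdin>", line 9, in <module>
    return umr_minimum(a, axis, None, out, keepdims, initial, where)
ValueError: zero-size array to reduction operation minimum which has no identity
```

```bash
python3 - <<'E'
from h import *
R=down(182.3); p=[.5162,-.2443]
robot.move_gripper(.57); robot.goto([*p,.27],R); f0=np.array(robot.read_force())
for z in (.21,.18,.165,.150):
    robot.servo_line([*p,z],speed=.12); f=np.array(robot.read_force())-f0; print(z,f.round(1))
    if np.linalg.norm(f)>8: raise SystemExit
robot.move_gripper(0.0); print("grip",robot.read_grip_width(),robot.read_finger_force(),robot.read_position(),robot.read_force())
robot.servo_line([*p,.165],speed=.05); robot.servo_line([*p,.32],speed=.15); robot.dwell(.2)
print("lifted",robot.read_grip_width(),robot.read_force(),robot.read_t())
c,b,d=grab("top"); np.savez("f3.npz",b=b,d=d)
c,a,d=grab("wrist","w3.png")
cv2.imwrite("pics/w3b.png",np.hstack([a[:,:,::-1][:,100:420],b[:,:,::-1][100:300,140:400].repeat(2,0)[:384,:]]))
E
```

```text
0.21 [ 0.7  1.2 -0.5]
0.18 [ 0.1  1.1 -0.6]
0.165 [ 0.1  0.8 -0.2]
0.15 [ 0.1  0.8 -0.6]
grip 0.31722846682514033 30.000506043434143 [ 0.51641663 -0.24434394  0.1504305 ] [-0.85207947  0.78803382  1.88083713]
lifted 0.31475195329083744 [-0.49613198 -0.28309394 -3.16655404] 19.4417
```

View pics/w3.png

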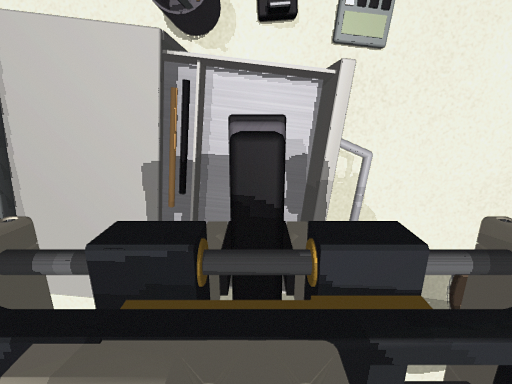

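The stapler hangs in the grip, its cover at (230–285, 130–220) and the base plate's end at row 115. I carry it to the lid and measure its tilt first.

```bash
python3 - <<'E'
from h import *
def tilt():
    c,a,d=grab("wrist"); P=cloud(c,d); q=P[140:215,238:278].reshape(-1,3); t=np.array(robot.read_position()); R=np.array(robot.read_tcp_rot())
    q=(q-t)@R; q=q[(q[:,2]<.02)&(q[:,2]>-.06)&~np.isnan(q[:,0])]; k=np.polyfit(q[:,0],q[:,2],1); print("tilt deg",np.degrees(np.arctan(k[0])),"z at x=0",k[1],"x",q[:,0].min(),q[:,0].max()); return a
tilt()
th=np.radians(5); L=np.array([.485,.192]); p=L+np.array([np.cos(th),np.sin(th)])*-.048; R=down(185)
print(p)
robot.goto([*p,.2],R); robot.dwell(.2); f0=np.array(robot.read_force()); print(f0,robot.read_position())
a=tilt(); cv2.imwrite("pics/w4.png",a[:,:,::-1])
robot.servo_line([*p,.06],speed=.12); robot.dwell(.2); print(robot.read_force(),robot.read_position(),robot.read_t())
E
```

```text
tilt deg 2.236947992146545 z at x=0 -0.030612724082989238 x 0.025124671719937486 0.06244374188906745
[0.43718265 0.18781652]
[-0.68737262  0.38394216 -2.37155865] [0.43757418 0.18731122 0.20010333]
tilt deg 2.2635917517507953 z at x=0 -0.030829115624573876 x 0.02528049035213899 0.06247233987545277
[ 0.45192451  0.02629341 -2.74568678] [0.43744315 0.18807409 0.0605288 ] 23.025
```

View pics/w4.png

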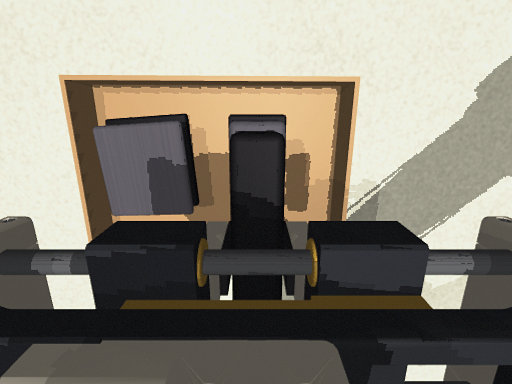

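The stapler hangs over the lid's free floor, square to its walls, with the punch to its left at (150,165). I lower it until it touches.

```bash
python3 - <<'E'
from h import *
p=np.array([.43718,.18782]); robot.servo_line([*p,.036],speed=.06); robot.dwell(.3); f0=np.array(robot.read_force()); z=.036
while z>.022:
    z-=.0012; robot.servo_line([*p,z],speed=.02); robot.dwell(.1); f=np.array(robot.read_force())-f0; print(round(z,4),f.round(1),robot.read_position()[2].round(4))
    if abs(f[2])>5: break
robot.move_gripper(.5); robot.dwell(.2); print(robot.read_force(),robot.read_grip_width())
robot.servo_line([*p,.07],speed=.08); robot.servo_line([*p,.25],speed=.15)
robot.goto([.437,.30,.30],down(185))
c,a,d=grab("wrist","w5.png"); P=cloud(c,d); np.savez("f5.npz",P=P,a=a)
c,b,d=grab("top","t5.png"); print(robot.read_t())
E
```

```text
0.0348 [-0.2 -0.2  1. ] 0.0348
0.0336 [ 0.5 -0.4  0.7] 0.0336
0.0324 [-0.   0.2 -0. ] 0.0324
0.0312 [-0.8 -0.4  1.5] 0.0312
0.03 [-0.7  0.6 -0.4] 0.03
0.0288 [0.1 0.5 0. ] 0.0288
0.0276 [-4.5 -0.1 11.6] 0.0284
[ 0.21065994 -0.95574026  0.27661148] 0.4995722722956571
29.7667
```

View pics/w5.png

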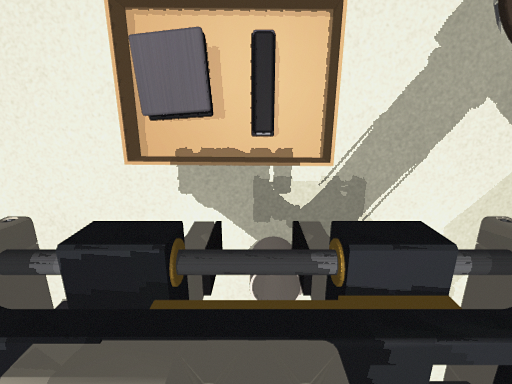

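View pics/t5.png

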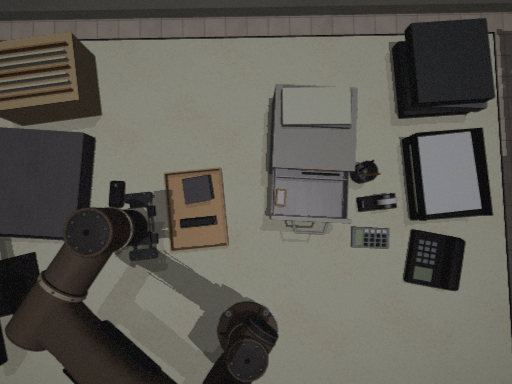

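The stapler stands on the lid floor (wrist view, 252–274 by 30–136) beside the punch. The top view shows the drawer still out, its handle at about (305,228), and the staples box still in it. I check the numbers, then hand in.

```bash
python3 - <<'E'
from h import *
P=np.load("f5.npz")["P"]; q=P[25:140,248:278].reshape(-1,3); q=q[q[:,2]>.03]; print(len(q),np.percentile(q[:,2],[5,50,95]).round(4),cv2.minAreaRect((q[:,:2]*1000).astype(np.float32)))
c,b,d=grab("top"); Q=cloud(c,d); m=np.zeros(d.shape,bool); m[222:240,283:333]=1; q=Q[m&(Q[...,2]>.163)&(Q[...,2]<.182)]
k=q[(q[:,1]<-.2)&(q[:,1]>-.26)]; print("bar",np.median(k,0),len(k)); ok=abs(np.percentile(k[:,0],20)-.392)<.012; print(ok,robot.read_force())
if ok: print(robot.job_done(),robot.read_t())
E
```

```text
2153 [0.0535 0.0587 0.0617] ((436.5535583496094, 187.02978515625), (28.943416595458984, 137.9542236328125), 4.964797496795654)
bar [ 0.39497473 -0.22894624  0.17303164] 48
True [ 0.26445125 -0.19430992  0.1828572 ]
the job is handed in; nothing more can be done
the job is handed in; nothing more can be done
```

The job is handed in: the top drawer is standing out at its stop, and the stapler was lowered onto the lid floor and stands on its base beside the hole punch; nothing else looks moved, but I have had no verdict.

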